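Hang the rinsed cream bottle on the empty drying peg

TASK

Turn the rinsed cream bottle that lies on the bamboo tray upside down and hang it on the one empty peg of the drying rack to drain, fully home so that its inside rests on the peg's tip. That peg is loose in its socket and leans a little, so feel for it with the bottle's mouth, gently, as the bottle is ceramic; do not let go before it is home, and leave the cup and the pieces on the other pegs where they are.

Things in the scene. Friction and masses are not known exactly. Their poses are not given: they have to be found in the camera images.
- bottle_mid (a point): Cream bottle to hang: white ceramic milk-bottle shape, 115 mm tall, 0.12 to 0.24 kg, lying on its side between two slats of the tray. Round body 50 mm in diameter from the foot to 64 mm up, then a shoulder, then from 85 mm up a neck 30 mm across (lip 32 mm). This point: on its axis, half-way up (57.5 mm from foot and mouth); z axis from foot to mouth.
- bottle_mouth (a point): Centre of that bottle's mouth, on its axis in the plane of the lip; z axis points out of the mouth. Bore of the neck 21 mm; inside of the body 42 mm wide; inside depth from the mouth 110 mm (bottom 5 mm thick).
- tray: Bamboo draining tray, fixed, 320 x 280 mm, origin at the centre of its underside, x axis along its slats. Slats' tops 34 mm, frame's rim 38 mm above the table. The bottle lies along x, mouth towards +x, its axis 23 mm above the slats; a cup stands beside it, their axes 120 mm apart across the slats.
- rack: Drying rack, fixed: plywood board 100 x 290 mm, upper face 18 mm above the table, origin at the centre of its underside, y axis along its row of three upright wooden pegs (95 mm apart, the middle one at the board's centre). One peg is empty, which one varies; the others carry the other bottle and the infuser.
- peg_foot (a point): Foot of the empty peg, centre of its socket, level with the board's upper face; axes as the rack, z up. The peg is a dowel 14 mm in diameter with a flat, slightly chamfered tip, 122 mm tall from here. Home, a bottle hangs with its inside bottom on the tip and its mouth 12 mm above the board. A steel ferrule round the foot is 26 mm wide, 5 mm high.
- peg_over (a point): The point 122 mm straight above the empty peg's foot, where its tip would be if it stood upright. The peg is loose: it leans about 6 degrees to any side (not measured; it can be seen or felt), so its tip is 11.5 to 13.7 mm sideways from this point. It stays as left, yields to a sideways push of about 1 N at the tip, and rocks at most 7 degrees from upright.
- twin_mid (a point): The other cream bottle, same shape and size, already hanging mouth down on one of the rack's pegs, its upper end 127 mm above the board; this point is half-way up it.
- infuser_mid (a point): Slim stainless infuser basket, 42 mm in diameter, 105 mm long with a 60 mm wide eared rim at its lower end, hanging mouth down on another of the rack's pegs, its upper end 125 mm above the board; this point is half-way up it.
- cup: White ceramic cup without handle, 68 mm wide and 52 mm high, standing on the tray; origin at the centre of its underside.
Things that resemble listed ones, but are neither listed nor needed, are in the scene too. Leave any green or orange look-alike of the part that bears bottle_mid alone.

How it is judged:
By the outcome, as a careful person would: the job done as asked, in the order asked, and still so for the second after the job is handed in, with the robot touching nothing.
It also fails if it takes over 67 s, if anything falls off the work surface, if the arm or the gripper's body presses on something with over 40 N, if the wrist force passes 120 N, or if a joint passes its speed limit or range.

ROBOT

A 6-joint arm with a two-finger parallel gripper is mounted at the origin on the work surface. World frame = base frame: x ahead of the robot, y to its left, z up, the work surface at z = 0. Lengths are in mm, angles in rad, forces in N, time in s.
With the tool pointing down it reaches from about 275 to 1000 mm from the base axis. Payload 8.4 kg.
Tool frame: the origin (TCP) lies at the very end of the fingers, on their centre line; the grasp point (between the pads) lies 19 mm behind it; z points along the fingers, y is the direction in which the jaws open and shut (so a half turn about z gives the same grasp; the last joint's range is limited). The gripper opens to 85 mm and grips with 20 to 120 N. Pads are 22 mm wide; open, the fingers measure 114 mm over their backs; the gripper's body (76 mm by 85 mm) begins 54 mm behind the grasp point. The pads swing forward as they close: fully open they stand 13 mm farther back than shut.
Start: joints at [1.323, 0.353, 1.633, -0, 1.155, -0.002], TCP at [152.081, 606.217, 231.281] pointing down, gripper open.
Joint ranges: [-2.63, 2.63], [-0.92, 2.1], [0.06, 2.66], [-1.3, 4.44], [0, 2.69], [-3.02, 3.02]. Speed limits (rad/s): [2.22, 2.22, 2.79, 3.14, 3.14, 3.14].

INTERFACE

Orientations are given as [roll, pitch, yaw] about the fixed x, y, z axes, in that order (R = Rz(yaw) Ry(pitch) Rx(roll)).
In Python, from rig import sense, grab_frame, get_calibration, sign_off, boxes_of, trace gives the robot as it stands.
- The arm moves only by the tool servo_tool, never from a script. Its argument "rows" is a list of rows, each a list of 3 entries, a list of its own where there are three numbers: the finger opening in mm, from 0 to 85.4, then the shift along the tool's x, y, z in mm, then the turn, a rotation vector about the tool's x, y, z in degrees. A call has 1 to 8 rows; each row shifts and turns the commanded pose from where the row before left it, along the tool's axes as they then stand; what a row does not reach is not made up. A row lasts 1/8 s, in which the tool goes at most 62.5 mm and 10.7 degrees, less where a joint would pass 70% of its speed; a pose out of reach is approached as far as the arm can. A call is refused whole if a number of a shift passes 62.5 or a number of a turn 10.7, either way. A call with a gripper value outside its range is refused whole. The fingers move at their own pace and stop on an object; "force" is the grip in N (left out, the last holds). Time passes only in rows, so rows that do not move let the fingers close. It gives the time, the measured TCP pose, the force and the opening at its end, in the units of the state.
- sense(): the state, without advancing time (a new reading comes with each control period).
- grab_frame(name): name is "scene" or "top" or "wrist"; returns the picture (384x512x3 uint8, blue, green, red); there is no depth.
- get_calibration(name): a dict with "intrinsics" (3x3 intrinsics, pixels), "k1" (the pictures are not rectified: a ray, as slopes to the right and down, at radius r is drawn at 1 + k1 r^2 times it, then the intrinsics apply), "world_to_cam" (4x4, takes a point from world to camera coordinates). Camera axes: x right, y down, z forward; pixel columns grow to the right and rows downward; lengths in mm; the calibration is good to about 2 mm. A picture is of the moment at which its call begins: read the wrist's pose just before it. get_calibration takes no time and is no camera call; for the wrist camera it gives the pose at the moment of the call.
- sign_off(): hands the job in, once; it reports no verdict.
Trained networks look in the newest picture that a camera, given by its name, has taken for a name from the list of things; names that differ only in an ending like _2 or _b are one class to them, and where a whole thing is asked for, a point or a joint stands for the part that bears it (a point fixed in the world has none). Each returns a list of dicts, best first, with "conf" (0 to 1); they miss things now and then, are a little off and sometimes report something else, mostly with a low value. They report only what shows in the picture. A call takes as long as a camera call. They do not tell look-alikes from the thing itself.
- boxes_of(camera, thing): "centre" ([x, y, z] in mm, in the coordinates of the camera as it stood for that picture, good to about 4 mm: the middle of the surface that is visible of it).
- trace(camera, thing): "mask" (384x512 bool, what is visible of it).
The state is a dict: "clock": time; "qpos": joint angles; "qvel": joint speeds; "joint_efforts": joint torques, N m; "eef_pos": TCP position; "tcp_rot": TCP orientation; "contact_force": force on the tool from outside, world axes, zero at the start; "wrist_torque": the same for the moment, N m; "opening": opening from 0.0 (shut) to 1.0 (fully open).
Only numpy, scipy, OpenCV 4.12 (cv2) and the standard library are available. Lean on these libraries where they do the work, as an engineer would, in place of code of your own. Each camera call takes 0.05 s, during which the arm holds its last target. There are 200 camera calls.

## Working session

There is one attempt and no reset: what is moved stays moved. The work goes in short steps, Python scripts to look and compute and a tool call to move; the robot and the scene stay as the last step left them, time stands still between calls to the robot, and variables do not carry over. Pictures are saved under pics/ and viewed, about 8 in all and at most 12, crops included, and the job is handed in when it is done.

Besides the shell and the picture viewer there is one more tool, called after ">>>" as name(argument=value, ...) on one line, values as JSON. servo_tool: Moves the arm, as the interface text tells. Its arguments: {"type":"object","properties":{"rows":{"type":"array","items":{"type":"array"}},"force":{"type":"number"}},"required":["rows"]}

```bash
ls; mkdir -p pics; cat > h.py <<'E'
import numpy as np, cv2
from scipy.spatial.transform import Rotation as Ro
from rig import *
def snap(cam,fn=None):
    im=grab_frame(cam); c=get_calibration(cam)
    if fn: cv2.imwrite('pics/'+fn,im)
    return im,c
def proj(c,P):
    W=np.array(c['world_to_cam']);K=np.array(c['intrinsics'])
    p=(W[:3,:3]@np.atleast_2d(P).T).T+W[:3,3]; s=p[:,:2]/p[:,2:]
    s=s*(1+c['k1']*(s**2).sum(1,keepdims=True)); return s@K[:2,:2].T+K[:2,2]
def ray(c,uv):
    W=np.array(c['world_to_cam']);K=np.array(c['intrinsics'])
    d=np.linalg.solve(K[:2,:2],np.array(uv,float)-K[:2,2]);s=d.copy()
    for _ in range(20): s=d/(1+c['k1']*(s@s))
    o=-W[:3,:3].T@W[:3,3]; return o,W[:3,:3].T@np.array([s[0],s[1],1])
def atz(c,uv,z):
    o,d=ray(c,uv); return o+d*(z-o[2])/d[2]
def c2w(c,p):
    W=np.array(c['world_to_cam']); return W[:3,:3].T@(np.array(p)-W[:3,3])
E
python3 - <<'E'
from h import *
ims=[]
for cam in ['scene','top']:
    im,c=snap(cam); ims.append(im)
    print(cam,np.round(c2w(c,[0,0,0])))
    for t in ['bottle_mid','tray','rack','twin_mid','infuser_mid','cup','peg_foot','peg_over','bottle_mouth']:
        for b in boxes_of(cam,t)[:4]: 
            w=c2w(c,b['centre']);print(cam,t,round(b['conf'],2),np.round(w),np.round(proj(c,w)[0]))
cv2.imwrite('pics/a.png',ims[0]);cv2.imwrite('pics/b.png',ims[1])
s=sense();print(s)
E
```

```text
pics
scene [ 756. -505.  719.]
scene bottle_mid 0.76 [597. -76.  44.] [282. 240.]
scene bottle_mid 0.71 [511. 156.  73.] [294. 147.]
scene bottle_mid 0.69 [343. 102.  41.] [222. 146.]
scene tray 0.69 [572. 162.  32.] [316. 167.]
scene rack 0.84 [ 600. -223.   23.] [248. 305.]
scene twin_mid 0.81 [ 678. -219.  145.] [293. 292.]
scene infuser_mid 0.71 [ 585. -225.  118.] [240. 278.]
scene peg_foot 0.54 [ 495. -216.   76.] [200. 263.]
scene peg_over 0.66 [ 494. -210.   78.] [201. 260.]
scene peg_over 0.34 [ 586. -221.  116.] [242. 276.]
scene bottle_mouth 0.9 [343. 102.  41.] [221. 146.]
scene bottle_mouth 0.88 [601. -79.  37.] [283. 244.]
scene bottle_mouth 0.83 [511. 162.  73.] [295. 145.]
top [ 415.  -32. 1060.]
top bottle_mid 0.84 [597. -63.  44.] [269. 154.]
top bottle_mid 0.82 [510. 176.  75.] [155. 190.]
top bottle_mid 0.56 [335. 112.  41.] [185. 273.]
top tray 0.95 [567. 220.  34.] [141. 166.]
top rack 0.94 [ 550. -202.   14.] [331. 178.]
top twin_mid 0.55 [ 668. -200.  148.] [341. 111.]
top twin_mid 0.26 [ 551. -198.   15.] [329. 178.]
top infuser_mid 0.56 [ 575. -199.  138.] [
[... 273 characters left out ...]
.74 [592. -61.  42.] [268. 156.]
{'clock': 1.0, 'qpos': array([ 1.32255712e+00,  3.53025209e-01,  1.63338480e+00, -1.26167148e-06,
        1.15517983e+00, -2.41356759e-03]), 'qvel': array([ 0.00010025,  0.00101891, -0.00078895,  0.00070962, -0.00037827,
       -0.00054012]), 'joint_efforts': array([ 1.72800655e-04, -6.05159068e+01, -3.42442596e+01,  8.00689895e-05,
        1.19627799e-03, -4.37773031e-05]), 'eef_pos': array([152.11097118, 606.22447309, 231.27172512]), 'tcp_rot': array([3.14158984e+00, 1.16105774e-06, 2.89576753e+00]), 'contact_force': array([ 0.29009764,  0.30854954, -0.33347819]), 'wrist_torque': array([-0.00471162,  0.01898306, -0.01100583]), 'opening': 1.0023956627764192}
```

View pics/a.png

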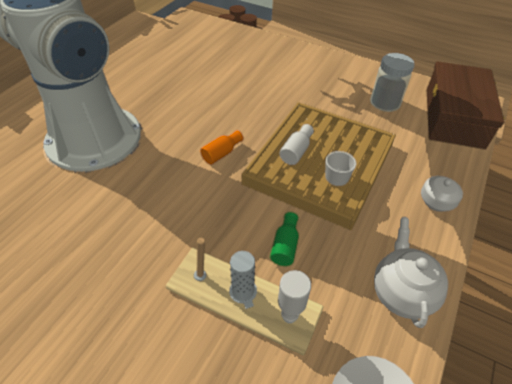

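View pics/b.png

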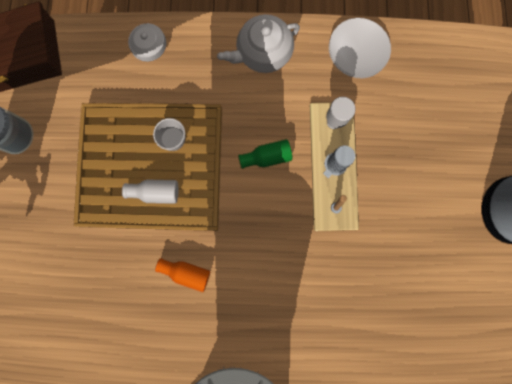

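White bottle lies on the tray: top view (123..179, 191), mouth pointing left, which is world +y. The empty peg is at the near end of the rack, top view (338,205). The green and orange bottles are decoys.

```bash
python3 - <<'E'
from h import *
s=sense();c=get_calibration('wrist');R=Ro.from_euler('xyz',s['tcp_rot']).as_matrix()
W=np.array(c['world_to_cam']);print('cam in tool',np.round(R.T@(c2w(c,[0,0,0])-s['eef_pos'])),'axes',np.round(R.T@W[:3,:3].T,2).tolist(),c['intrinsics'],c['k1'])
for cam in ['top','scene']:
    im,c=snap(cam)
    for t,z,n in [('bottle_mid',57,3),('rack',18,1)]:
        for m in trace(cam,t)[:n]:
            u=m['mask'].astype(np.uint8); r=cv2.minAreaRect(cv2.findNonZero(u)); b=cv2.boxPoints(r)
            print(cam,t,round(m['conf'],2),u.sum(),[np.round(atz(c,p,z)[:2]).tolist() for p in b])
    q=proj(c,[490,-212,80])[0].astype(int); k=im[q[1]-32:q[1]+32,q[0]-40:q[0]+40]; print(cam,q)
    cv2.imwrite(f'pics/peg_{cam}.png',k)
a=[cv2.resize(cv2.imread(f'pics/peg_{x}.png'),(400,320),interpolation=cv2.INTER_CUBIC) for x in ['top','scene']]
cv2.imwrite('pics/peg.png',np.hstack(a))
E
```

```text
cam in tool [  67.   -1. -143.] axes [[0.0, -0.96, -0.27], [1.0, 0.0, -0.0], [0.0, -0.27, 0.96]] [[279.31379597   0.         259.45752114]
 [  0.         279.31379597 189.6179587 ]
 [  0.           0.           1.        ]] -0.06659935553576567
top bottle_mid 0.88 1051 [[331.0, 178.0], [378.0, 164.0], [345.0, 54.0], [299.0, 68.0]]
top bottle_mid 0.56 1005 [[600.0, 8.0], [631.0, -102.0], [584.0, -114.0], [553.0, -5.0]]
top rack 0.83 4332 [[722.0, -152.0], [729.0, -256.0], [438.0, -265.0], [433.0, -164.0]]
top [340 203]
scene bottle_mid 0.86 720 [[482.0, 124.0], [476.0, 275.0], [532.0, 256.0], [533.0, 110.0]]
scene bottle_mid 0.81 1066 [[597.0, -142.0], [562.0, -16.0], [612.0, -6.0], [641.0, -132.0]]
scene bottle_mid 0.65 753 [[308.0, 49.0], [343.0, 174.0], [396.0, 134.0], [359.0, 15.0]]
scene rack 0.73 5682 [[441.0, -270.0], [416.0, -159.0], [727.0, -154.0], [726.0, -255.0]]
scene [198 259]
```

View pics/peg.png

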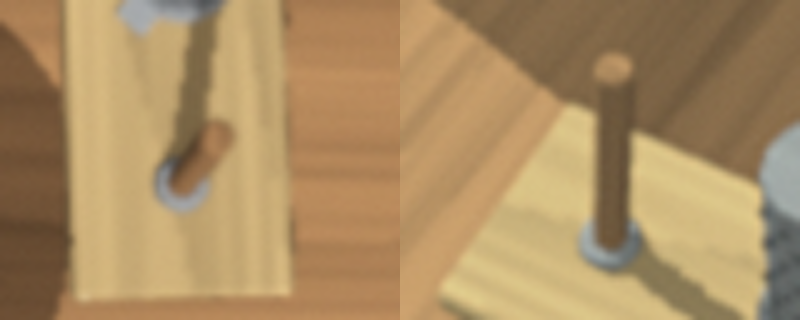

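```bash
cat >> h.py <<'E'
def rows(p0,r0,p1,r1,n,g=None):
    """world pose -> world pose (rotations: Rotation), n rows in tool axes"""
    w=(r0.inv()*r1).as_rotvec()/n; st=Ro.from_rotvec(w); r=r0; d=(np.array(p1)-p0)/n
    out=[]
    for i in range(n):
        out.append([np.round(r.inv().apply(d),1).tolist(),np.round(np.degrees(w),1).tolist()]); r=r*st
    for o in out: print(o)
def tcp():
    s=sense(); return s['eef_pos'],Ro.from_euler('xyz',s['tcp_rot']),s
E
python3 - <<'E'
from h import *
for cam,t,f in [('top',(344-.4,197.2-.4),(335.8,207.2)),('scene',(200.4,240.2),(199.8,275.2))]:
    c=get_calibration(cam); print(cam,'tip',np.round(atz(c,t,139.5),1),'foot',np.round(atz(c,f,21),1))
p,r,s=tcp()
rows(p,r,[508,150,215],Ro.from_euler('xyz',[np.pi,0,np.pi/2]),12)
E
```

```text
top tip [ 498.6 -207.5  139.5] foot [ 486.  -212.9   21. ]
scene tip [ 495.6 -206.1  139.5] foot [ 486.7 -213.8   21. ]
[[-38.0, -29.7, 1.4], [0.0, 0.0, 6.3]]
[[-41.1, -25.3, 1.4], [0.0, 0.0, 6.3]]
[[-43.6, -20.6, 1.4], [0.0, 0.0, 6.3]]
[[-45.6, -15.7, 1.4], [0.0, 0.0, 6.3]]
[[-47.0, -10.6, 1.4], [0.0, 0.0, 6.3]]
[[-47.9, -5.3, 1.4], [0.0, 0.0, 6.3]]
[[-48.2, -0.0, 1.4], [0.0, 0.0, 6.3]]
[[-47.9, 5.3, 1.4], [0.0, 0.0, 6.3]]
[[-47.0, 10.6, 1.4], [0.0, 0.0, 6.3]]
[[-45.6, 15.7, 1.4], [0.0, 0.0, 6.3]]
[[-43.6, 20.6, 1.4], [0.0, 0.0, 6.3]]
[[-41.1, 25.3, 1.4], [0.0, 0.0, 6.3]]
```

>>> servo_tool(rows=[[85,[-38,-30,1.5],[0,0,6.3]],[85,[-41,-25,1.5],[0,0,6.3]],[85,[-44,-21,1.5],[0,0,6.3]],[85,[-46,-16,1.5],[0,0,6.3]],[85,[-47,-11,1.5],[0,0,6.3]],[85,[-48,-5,1.5],[0,0,6.3]]])

```text
clock: 2.05
eef_pos: [331.4, 375.9, 222.5]
tcp_rot: [3.141, -0.0, 2.233]
contact_force: [0.3, -0.6, 0.3]
opening: 0.996
```

>>> servo_tool(rows=[[85,[-48,0,1.5],[0,0,6.3]],[85,[-48,5,1.5],[0,0,6.3]],[85,[-47,11,1.5],[0,0,6.3]],[85,[-46,16,1.5],[0,0,6.3]],[85,[-44,21,1.5],[0,0,6.3]],[85,[-41,25,1.5],[0,0,6.3]],[85,[0,0,0],[0,0,0]],[85,[0,0,0],[0,0,0]]])

```text
clock: 3.05
eef_pos: [509.7, 149.4, 213.2]
tcp_rot: [-3.141, -0.0, 1.576]
contact_force: [0.3, 0.4, 0.6]
opening: 0.996
```

```bash
python3 - <<'E'
from h import *
p,r,s=tcp(); print(p,s['tcp_rot'],s['qpos'],s['clock'])
im,c=snap('wrist','w1.png')
for m in trace('wrist','bottle_mid')[:3]:
    u=m['mask'].astype(np.uint8); b=cv2.boxPoints(cv2.minAreaRect(cv2.findNonZero(u)))
    print(round(m['conf'],2),u.sum(),np.round(b).tolist(),[np.round(atz(c,q,57)[:2]).tolist() for q in b])
for b in boxes_of('wrist','cup')[:2]: print('cup',np.round(c2w(c,b['centre'])))
E
```

```text
[509.68280568 149.4102175  213.16326002] [-3.14099501e+00 -2.25075253e-04  1.57638979e+00] [2.82085504e-01 2.27162230e-01 1.85184899e+00 4.34476315e-04
 1.06309497e+00 2.76280647e-01] 3.05
0.92 4710 [[234.0, 77.0], [281.0, 77.0], [281.0, 195.0], [234.0, 195.0]] [[484.0, 251.0], [531.0, 251.0], [534.0, 126.0], [482.0, 126.0]]
0.89 3529 [[89.0, 237.0], [104.0, 141.0], [147.0, 148.0], [131.0, 244.0]] [[304.0, 72.0], [341.0, 186.0], [389.0, 178.0], [357.0, 64.0]]
0.83 1487 [[286.0, 281.0], [317.0, 265.0], [345.0, 320.0], [313.0, 336.0]] [[543.0, 15.0], [581.0, 37.0], [623.0, -45.0], [583.0, -70.0]]
cup [641. 148.  62.]
```

View pics/w1.png

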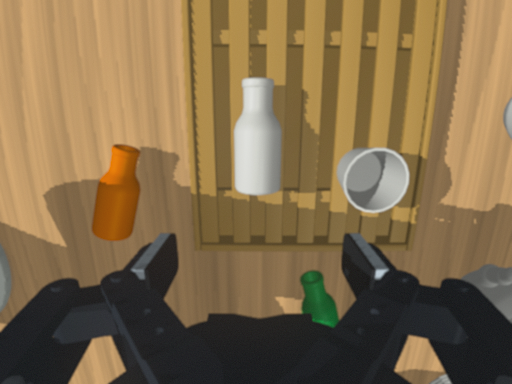

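White bottle at px (234–281, 77–195). That puts the axis at x≈508, foot y≈133.5 and mouth y≈249, so length 115.5, which matches. I'll grasp about 24 mm from the foot.

>>> servo_tool(rows=[[85,[4,-1,45],[0,0,0]],[85,[4,-1,45],[0,0,0]],[85,[0,0,40],[0,0,0]],[85,[0,0,25],[0,0,0]],[85,[0,0,17],[0,0,0]],[85,[0,0,0],[0,0,0]]])

```text
clock: 3.95
eef_pos: [507.2, 157.6, 40.6]
tcp_rot: [-3.14, 0.0, 1.577]
contact_force: [-0.7, 0.3, 0.2]
opening: 0.993
```

>>> servo_tool(rows=[[40,[0,0,0],[0,0,0]],[40,[0,0,0],[0,0,0]],[40,[0,0,0],[0,0,0]],[40,[0,0,0],[0,0,0]],[40,[0,0,0],[0,0,0]],[40,[0,0,0],[0,0,0]]], force=35)

```text
clock: 4.7
eef_pos: [507.5, 157.3, 42.4]
tcp_rot: [-3.141, -0.0, 1.576]
contact_force: [-5.5, 0.8, 9.1]
opening: 0.567
```

>>> servo_tool(rows=[[40,[0,0,-3],[0,0,0]],[40,[0,0,-5],[0,0,0]],[40,[0,0,-20],[0,0,0]],[40,[0,0,-40],[0,0,0]],[40,[0,0,-50],[0,0,0]],[40,[0,0,-50],[0,0,0]],[40,[0,0,-50],[0,0,0]],[40,[0,0,0],[0,0,0]]], force=45)

```text
clock: 5.7
eef_pos: [510.3, 157.9, 263.9]
tcp_rot: [3.134, -0.002, 1.576]
contact_force: [1.0, -0.3, -1.6]
opening: 0.56
```

```bash
python3 - <<'E'
from h import *
p,r,s=tcp(); print(p,s['tcp_rot'],s['qpos'],s['clock'],s['contact_force'],s['wrist_torque'],s['opening'])
im,c=snap('wrist','w2.png')
E
```

```text
[510.32903146 157.94969162 263.88534836] [ 3.13361796e+00 -2.33904775e-03  1.57627433e+00] [ 2.97381883e-01  1.75366324e-01  1.79645182e+00 -5.98173648e-05
  1.16146404e+00  2.91936790e-01] 5.7 [ 1.02534366 -0.33010584 -1.60793482] [-0.00814422  0.00415786  0.03246489] 0.560252426941281
```

View pics/w2.png

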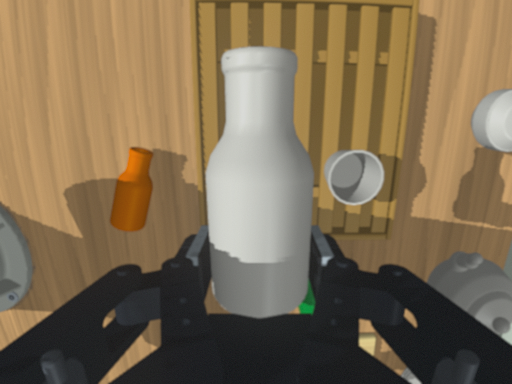

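```bash
python3 - <<'E'
import numpy as np
D=[(152.11,606.22,231.27,.353025,1.633385,1.15518),(509.68,149.41,213.16,.22716,1.85185,1.063095),(510.33,157.95,263.885,.175366,1.79645,1.161464)]
A=[];b=[]
for x,y,z,q2,q3,q5 in D:
    s=q2+q3
    A.append([1,np.sin(q2),np.sin(s),np.cos(s),0]);b.append(np.hypot(x,y))
    A.append([0,np.cos(q2),np.cos(s),-np.sin(s),1]);b.append(z)
    print(s+q5)
A=np.array(A);b=np.array(b)
x,_,rk,sv=np.linalg.lstsq(A,b,rcond=None);print(x,sv,A@x-b)
# without a / off
for cols in ([1,2,4],[0,1,2,4],[1,2,3,4]):
    x=np.linalg.lstsq(A[:,cols],b,rcond=None)[0];print(cols,x,A[:,cols]@x-b)
E
```

```text
3.14159
3.142105
3.13328
[  4.96420367 554.27798053 502.73764752  77.84420647 -14.27866753] [2.99726518 2.44879996 0.11700809 0.05812714 0.05206306] [ 0.09619986  0.34935056 -0.0152917  -0.04692746 -0.08090816 -0.3024231 ]
[1, 2, 4] [ 556.38902866  470.94148122 -100.18865243] [-1.79774239  0.47520535  5.59867403 -0.42164868 -3.56331217 -0.05355667]
[0, 1, 2, 4] [-29.58124722 559.78797213 502.67563198 -89.92365675] [-1.17126432  1.11682659  4.50634276 -2.28742055 -3.33507844  1.17059396]
[1, 2, 3, 4] [554.89081847 507.0405316   75.69978885 -14.97010235] [ 0.14626321  0.45752564 -0.03890147 -0.361731   -0.13959373 -0.09579464]
```

>>> servo_tool(rows=[[40,[0,0,-30],[0,10,0]],[40,[0,0,-30],[0,10,0]],[40,[0,0,0],[0,0,0]],[40,[0,0,0],[0,0,0]]])

```text
clock: 6.25
eef_pos: [507.3, 151.6, 317.0]
tcp_rot: [-3.139, -0.346, 1.574]
contact_force: [-0.4, -0.2, -1.1]
opening: 0.564
```

```bash
cat > k.py <<'E'
from h import *
from scipy.optimize import least_squares
L1,L2,OF,HB=554.9,507.0,75.7,-15.0; L3=300.
LO=np.array([-2.63,-.92,.06,-1.3,0,-3.02]);HI=np.array([2.63,2.1,2.66,4.44,2.69,3.02])
def fk(q,L=None):
    L=L or L3
    s=q[1]+q[2]; R=Ro.from_euler('ZYZYZ',[q[0],s,q[3],q[4],q[5]+np.pi/2])
    w=np.array([L1*np.sin(q[1])+L2*np.sin(s)+OF*np.cos(s),0,L1*np.cos(q[1])+L2*np.cos(s)-OF*np.sin(s)+HB+L])
    return Ro.from_euler('z',q[0]).apply(w)+L*R.apply([0,0,1]),R
def ik(p,R,q0):
    def f(q):
        a,b=fk(q); return np.r_[(a-p)/100,(b.inv()*R).as_rotvec()]
    o=least_squares(f,np.clip(q0,LO+1e-3,HI-1e-3),bounds=(LO,HI)); return o.x,np.abs(o.fun).max()
E
python3 - <<'E'
from k import *
p,r,s=tcp();q=s['qpos'];print(p,s['tcp_rot'],q)
for L in (200,250,300,350): print(L,fk(q,L)[0]-p, np.degrees((fk(q,L)[1].inv()*r).as_rotvec()))
E
```

```text
[507.27822297 151.58621694 316.99537048] [-3.13855326 -0.34610959  1.57415741] [ 0.06640334  0.11122695  1.79783227  0.3669703   1.23505587 -0.06005778]Traceback (most recent call last):
  File "<stdin>", line 3, in <module>
  File "k.py", line 7, in fk
    s=q[1]+q[2]; R=Ro.from_euler('ZYZYZ',[q[0],s,q[3],q[4],q[5]+np.pi/2])
                   ~~~~~~~~~~~~~^^^^^^^^^^^^^^^^^^^^^^^^^^^^^^^^^^^^^^^^^
  File "scipy/spatial/transform/_rotation.pyx", line 1413, in scipy.spatial.transform._rotation.Rotation.from_euler
ValueError: Expected axis specification to be a non-empty string of upto 3 characters, got ZYZYZ
```

```bash
sed -i "s/R=Ro.from_euler('ZYZYZ',\[q\[0\],s,q\[3\],q\[4\],q\[5\]+np.pi\/2\])/R=Ro.from_euler('ZYZ',[q[0],s,q[3]])*Ro.from_euler('YZ',[q[4],q[5]+np.pi\/2])/" k.py
python3 - <<'E'
from k import *
import k
p,r,s=tcp();q=s['qpos']
o=least_squares(lambda L:fk(q,L[0])[0]-p,[300.]);k.L3=o.x[0];print(o.x,o.fun,np.degrees((fk(q)[1].inv()*r).as_rotvec()))
tip=np.array([497,-206.8,139.5]);foot=np.array([486.3,-213.3,18])
for ph in (0,20,30,45,60,90):
    a=np.radians(ph);h=np.array([np.cos(a),np.sin(a),0]);z=[0,0,-1]
    R=Ro.from_matrix(np.c_[z,np.cross(h,z),h])
    for z in (123,250):
        P=np.r_[foot[:2]+19*h[:2],z]
        best=min((ik(P,R,np.array([q1,.5,1.9,q4,1.,1.5])) for q1 in(-1,-.5) for q4 in(1.5,3)),key=lambda t:t[1])
        print(ph,z,np.round(best[0],2),round(best[1],4))
E
```

```text
[346.16992739] [ 4.88178564e+00 -6.11527232e-04  3.47549322e-01] [1.90833281e-14 1.27222187e-14 3.37933935e-15]
0 123 [-0.93  1.1   2.35  2.19  1.76  1.32] 0.0
0 250 [-0.93  0.7   2.47  2.21  1.59  1.54] 0.0
20 123 [-1.07  1.01  2.18  1.72  1.58  1.53] 0.0
20 250 [-1.07  0.68  2.27  1.72  1.54  1.76] 0.0
30 123 [-1.08  0.99  2.07  1.54  1.57  1.65] 0.0
30 250 [-1.08  0.69  2.16  1.54  1.58  1.86] 0.0
45 123 [-1.05  0.99  1.91  1.31  1.63  1.8 ] 0.0
45 250 [-1.05  0.73  1.98  1.33  1.68  1.98] 0.0
60 123 [-0.99  1.02  1.74  1.13  1.74  1.92] 0.0
60 250 [-0.99  0.79  1.81  1.16  1.81  2.07] 0.0
90 123 [-0.84  1.1   1.42  0.83  2.01  2.01] 0.0
90 250 [-0.84  0.91  1.49  0.89  2.1   2.13] 0.0
```

```bash
sed -i 's/L3=300./L3=346./' k.py; cat >> k.py <<'E'
BM=np.array([91.,0,-14.6])   # mouth in tool frame
def goal(mouth,d,ph):
    a=np.radians(ph);h=np.array([np.cos(a),np.sin(a),0]);d=d/np.linalg.norm(d)
    h=h-d*(h@d);h/=np.linalg.norm(h)
    R=Ro.from_matrix(np.c_[d,np.cross(h,d),h]); return mouth-R.apply(BM),R
TIP=np.array([497,-206.8,139.5]);FOOT=np.array([486.3,-213.3,18])
E
python3 - <<'E'
from k import *
p,r,s=tcp();q=s['qpos'];d=FOOT-TIP;d/=np.linalg.norm(d)
P,R=goal(TIP-60*d,d,45);q1,e=ik(P,R,[-1.05,.73,1.98,1.33,1.68,1.98]);print(P,np.round(q1,2),e)
N=18;pp,rr=fk(q)
for i in range(1,N+1):
    pn,rn=fk(q+(q1-q)*i/N)
    print(np.round(rr.inv().apply(pn-pp),1),np.round(np.degrees((rr.inv()*rn).as_rotvec()),1),'|',np.round(pn),'mouth',np.round(pn+rn.apply(BM)),'cam',np.round(pn+rn.apply([67,0,-143])))
    pp,rr=pn,rn
E
```

```text
[ 520.47523602 -188.46678624  288.2513582 ] [-1.    0.59  1.99  1.33  1.6   2.14] 5.684341886080802e-16
[-16.7  -3.3   6.5] [ 1.9  2.8 11.9] | [509. 138. 306.] mouth [528. 215. 353.] cam [527. 143. 462.]
[-16.    0.6   4.3] [ 2.1  2.8 11.9] | [506. 125. 296.] mouth [544. 194. 344.] cam [541. 118. 449.]
[-14.5   4.1   2.1] [ 2.3  2.8 11.9] | [504. 113. 287.] mouth [558. 171. 333.] cam [552.  90. 436.]
[-12.2   7.1  -0.2] [ 2.5  2.8 11.8] | [502. 100. 280.] mouth [571. 145. 323.] cam [561.  61. 422.]
[-9.4  9.4 -2.5] [ 2.8  2.7 11.7] | [502.  88. 275.] mouth [581. 118. 311.] cam [568.  30. 407.]
[-6.2 10.8 -4.8] [ 3.1  2.6 11.6] | [502.  75. 271.] mouth [589.  89. 299.] cam [571.  -2. 391.]
[-2.7 11.5 -7. ] [ 3.4  2.4 11.5] | [503.  62. 269.] mouth [594.  59. 286.] cam [571. -34. 375.]
[ 0.7 11.2 -9.3] [ 3.8  2.3 11.3] | [506.  47. 268.] mouth [596.  29. 274.] cam [568. -66. 359.]
[  3.9  10.1 -11.5] [ 4.1  2.  11.2] | [508.  32. 267.] mouth [595.  -0. 261.] cam [562. -97. 343.]
[  6.8   8.3 -13.6] [ 4.5  1.7 11. ] | [512.  15. 268.] mouth [591. -29. 249.] cam [ 552. -126.  327.]
[  9.1   5.8 -15.7] [ 4.8  1.3 10.9] | [515.  -4. 269.] mouth [584. -56. 237.] cam [ 540. -154.  311.]
[ 10.8   2.7 -17.6] [ 5.   0.8 10.7] | [519. -24. 271.] mouth [575. -81. 227.] cam [ 526. -180.  296.]
[ 11.7  -0.7 -19.5] [ 5.3  0.3 10.5] | [522. -47. 274.] mouth [ 565. -105.  217.] cam [ 510. -204.  283.]
[ 11.7  -4.3 -21.3] [ 5.4 -0.3 10.3] | [524. -71. 277.] mouth [ 553. -127.  210.] cam [ 492. -226.  270.]
[ 11.   -8.  -22.9] [ 5.5 -0.9 10.1] | [526. -98. 280.] mouth [ 541. -148.  204.] cam [ 473. -245.  259.]
[  9.3 -11.5 -24.5] [ 5.5 -1.5  9.9] | [ 526. -126.  283.] mouth [ 528. -167.  200.] cam [ 454. -263.  250.]
[  6.9 -14.6 -25.9] [ 5.4 -2.2  9.7] | [ 524. -156.  286.] mouth [ 515. -186.  199.] cam [ 434. -278.  242.]
[  3.8 -17.2 -27.1] [ 5.3 -2.8  9.4] | [ 520. -188.  288.] mouth [ 502. -204.  199.] cam [ 414. -293.  236.]
```

```bash
cat >> k.py <<'E'
def plan(q,q1,N):
    pp,rr=fk(q)
    for i in range(1,N+1):
        pn,rn=fk(q+(q1-q)*i/N); t=np.degrees((rr.inv()*rn).as_rotvec())
        print('[40,',np.round(rr.inv().apply(pn-pp),1).tolist(),',',np.round(t,1).tolist(),'],'); pp,rr=pn,rn
E
python3 - <<'E'
from k import *
p,r,s=tcp();q=s['qpos'];d=FOOT-TIP;d/=np.linalg.norm(d)
P,R=goal(TIP-60*d,d,45);q1,e=ik(P,R,[-1.05,.73,1.98,1.33,1.68,1.98]);plan(q,q1,24)
E
```

```text
[40, [-12.7, -2.5, 5.0] , [1.4, 2.1, 9.0] ],
[40, [-12.3, -0.3, 3.8] , [1.5, 2.1, 8.9] ],
[40, [-11.6, 1.8, 2.5] , [1.6, 2.1, 8.9] ],
[40, [-10.6, 3.7, 1.3] , [1.8, 2.1, 8.9] ],
[40, [-9.3, 5.3, -0.0] , [1.9, 2.1, 8.8] ],
[40, [-7.7, 6.6, -1.3] , [2.0, 2.0, 8.8] ],
[40, [-5.9, 7.6, -2.6] , [2.2, 2.0, 8.7] ],
[40, [-4.1, 8.3, -3.9] , [2.4, 1.9, 8.7] ],
[40, [-2.1, 8.6, -5.1] , [2.6, 1.9, 8.6] ],
[40, [-0.2, 8.5, -6.4] , [2.7, 1.7, 8.5] ],
[40, [1.7, 8.1, -7.6] , [2.9, 1.6, 8.5] ],
[40, [3.4, 7.3, -8.8] , [3.1, 1.5, 8.4] ],
[40, [5.0, 6.2, -10.0] , [3.3, 1.3, 8.3] ],
[40, [6.4, 4.8, -11.2] , [3.5, 1.1, 8.2] ],
[40, [7.5, 3.2, -12.3] , [3.6, 0.8, 8.1] ],
[40, [8.3, 1.4, -13.4] , [3.8, 0.6, 8.0] ],
[40, [8.7, -0.6, -14.4] , [3.9, 0.3, 7.9] ],
[40, [8.8, -2.6, -15.4] , [4.0, -0.0, 7.8] ],
[40, [8.6, -4.7, -16.4] , [4.1, -0.4, 7.7] ],
[40, [7.9, -6.7, -17.3] , [4.1, -0.7, 7.5] ],
[40, [7.0, -8.7, -18.1] , [4.1, -1.1, 7.4] ],
[40, [5.6, -10.5, -18.9] , [4.1, -1.4, 7.3] ],
[40, [4.0, -12.1, -19.7] , [4.0, -1.8, 7.2] ],
[40, [2.1, -13.4, -20.3] , [3.9, -2.2, 7.1] ],
```

>>> servo_tool(rows=[[40,[-12.7,-2.5,5],[1.4,2.1,9]],[40,[-12.3,-0.3,3.8],[1.5,2.1,8.9]],[40,[-11.6,1.8,2.5],[1.6,2.1,8.9]],[40,[-10.6,3.7,1.3],[1.8,2.1,8.9]],[40,[-9.3,5.3,0],[1.9,2.1,8.8]],[40,[-7.7,6.6,-1.3],[2,2,8.8]],[40,[-5.9,7.6,-2.6],[2.2,2,8.7]],[40,[-4.1,8.3,-3.9],[2.4,1.9,8.7]]])

```text
clock: 7.25
eef_pos: [497.3, 76.8, 270.9]
tcp_rot: [-2.437, -0.18, 0.267]
contact_force: [0.1, -0.5, -1.6]
opening: 0.569
```

>>> servo_tool(rows=[[40,[-2.1,8.6,-5.1],[2.6,1.9,8.6]],[40,[-0.2,8.5,-6.4],[2.7,1.7,8.5]],[40,[1.7,8.1,-7.6],[2.9,1.6,8.5]],[40,[3.4,7.3,-8.8],[3.1,1.5,8.4]],[40,[5,6.2,-10],[3.3,1.3,8.3]],[40,[6.4,4.8,-11.2],[3.5,1.1,8.2]],[40,[7.5,3.2,-12.3],[3.6,0.8,8.1]],[40,[8.3,1.4,-13.4],[3.8,0.6,8]]])

```text
clock: 8.25
eef_pos: [514.3, -22.0, 270.6]
tcp_rot: [-2.131, 0.605, -0.631]
contact_force: [-0.1, 0.7, -1.4]
opening: 0.567
```

>>> servo_tool(rows=[[40,[8.7,-0.6,-14.4],[3.9,0.3,7.9]],[40,[8.8,-2.6,-15.4],[4,0,7.8]],[40,[8.6,-4.7,-16.4],[4.1,-0.4,7.7]],[40,[7.9,-6.7,-17.3],[4.1,-0.7,7.5]],[40,[7,-8.7,-18.1],[4.1,-1.1,7.4]],[40,[5.6,-10.5,-18.9],[4.1,-1.4,7.3]],[40,[4,-12.1,-19.7],[4,-1.8,7.2]],[40,[2.1,-13.4,-20.3],[3.9,-2.2,7.1]]])

```text
clock: 9.25
eef_pos: [517.6, -185.8, 287.3]
tcp_rot: [2.818, 1.465, -2.671]
contact_force: [-0.0, -0.1, -0.6]
opening: 0.565
```

>>> servo_tool(rows=[[40,[0,0,0],[0,0,0]],[40,[0,0,0],[0,0,0]],[40,[0,0,0],[0,0,0]]])

```text
clock: 9.62
eef_pos: [517.7, -186.3, 288.9]
tcp_rot: [2.905, 1.468, -2.585]
contact_force: [-0.9, -0.2, -1.3]
opening: 0.564
```

```bash
python3 - <<'E'
from k import *
p,r,s=tcp();q=s['qpos'];d=FOOT-TIP;d/=np.linalg.norm(d)
P,R=goal(TIP-60*d,d,45);print(p,P,np.round(q,2),s['clock'],'err tool mm',r.inv().apply(P-p),'deg',np.degrees((r.inv()*R).as_rotvec()))
ks=[]
for cam in ['top','scene']:
    im,c=snap(cam); M=p+r.apply(BM)
    u=proj(c,M)[0];print(cam,'mouth pred',u,'tip',proj(c,TIP)[0])
    o=np.round(u).astype(int)-[40,30];ks.append(cv2.resize(im[o[1]:o[1]+75,o[0]:o[0]+80],(400,375),interpolation=cv2.INTER_CUBIC));print('origin',o)
    cv2.imwrite(f'pics/full_{cam}.png',im)
cv2.imwrite('pics/h1.png',np.hstack(ks))
E
```

```text
[ 517.74553379 -186.26968285  288.91653565] [ 520.47523602 -188.46678624  288.2513582 ] [-1.    0.56  2.03  1.33  1.6   2.13] 9.625 err tool mm [ 0.54311196 -3.50141008  0.40762172] deg [ 0.40939348 -0.01708707  0.06169839]
top mouth pred [346.65339075 193.29957163] tip [343.25978188 197.5972385 ]
origin [307 163]
scene mouth pred [200.7665698  218.31882036] tip [200.8676246  240.83038282]
origin [161 188]
```

View pics/h1.png

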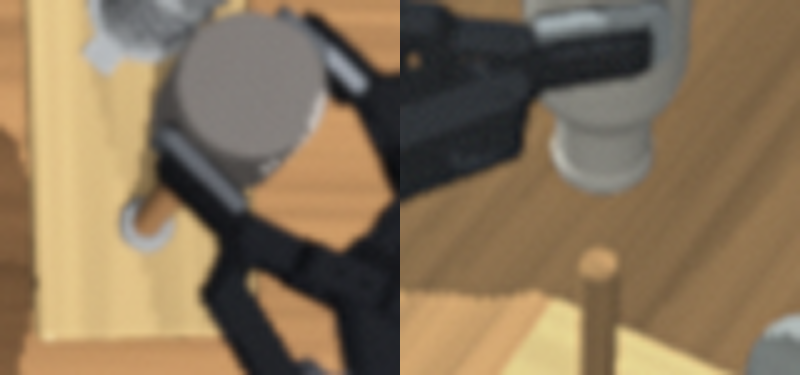

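```bash
python3 - <<'E'
from k import *
p,r,s=tcp();M=p+r.apply(BM);F=M-115*r.apply([1,0,0])
c=get_calibration('top');print(proj(c,F)[0],'obs 357.0 179.6; obs->',atz(c,(357,179.6),F[2]),F)
c=get_calibration('scene');print(proj(c,M)[0],'obs 201.2,218 ->',atz(c,(201.2,218),M[2]),M)
E
```

```text
[357.15832253 180.25767616] obs 357.0 179.6; obs-> [ 510.66254654 -195.56395188  314.51758068] [ 509.61300457 -195.82098435  314.51758068]
[200.58765472 218.41302057] obs 201.2,218 -> [ 500.03696102 -200.84686888  200.11936555] [ 499.63717589 -202.02833608  200.11936555]
```

>>> servo_tool(rows=[[40,[10,-3.5,0.5],[0,0,0]],[40,[15,0,0],[0,0,0]],[40,[15,0,0],[0,0,0]],[40,[10,0,0],[0,0,0]],[40,[0,0,0],[0,0,0]],[40,[0,0,0],[0,0,0]],[40,[0,0,0],[0,0,0]]])

```text
clock: 10.6
eef_pos: [516.0, -192.4, 239.7]
tcp_rot: [2.904, 1.469, -2.588]
contact_force: [-0.6, 0.4, -1.4]
opening: 0.568
```

```bash
python3 - <<'E'
from k import *
p,r,s=tcp();M=p+r.apply(BM);print(p,s['contact_force'],s['wrist_torque'],'mouth',M,'axis',r.apply([1,0,0]))
im,c=snap('scene');u=proj(c,M)[0];t=proj(c,TIP)[0];o=np.round(u).astype(int)-[40,35];print(u,t,o)
k=cv2.resize(im[o[1]:o[1]+75,o[0]:o[0]+80],(640,600),interpolation=cv2.INTER_CUBIC)
cv2.imwrite('pics/h2.png',k)
E
```

```text
[ 516.03984256 -192.43564357  239.68750198] [-0.58068096  0.35777145 -1.38408821] [-0.50247635  0.47328998  0.04777746] mouth [ 497.96805515 -207.63801148  150.60069875] axis [-0.08644174 -0.05342696 -0.99482329]
[200.49870078 237.78618634] [200.8676246  240.83038282] [160 203]
```

View pics/h2.png

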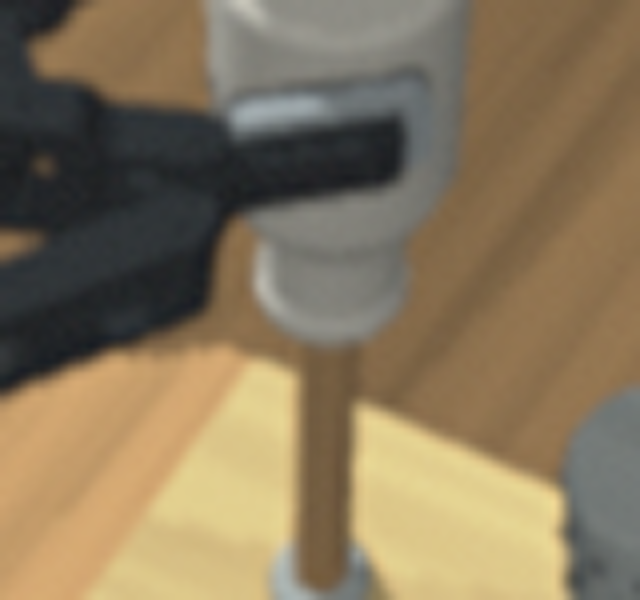

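>>> servo_tool(rows=[[40,[3,0.5,0],[0,0,0]],[40,[3,0,0],[0,0,0]],[40,[2,0,0],[0,0,0]],[40,[2,0,0],[0,0,0]],[40,[2,0,0],[0,0,0]],[40,[1,0,0],[0,0,0]],[40,[0,0,0],[0,0,0]]])

```text
clock: 11.52
eef_pos: [514.5, -192.7, 226.3]
tcp_rot: [2.896, 1.469, -2.596]
contact_force: [-0.1, 1.3, -1.1]
opening: 0.565
```

>>> servo_tool(rows=[[40,[1,0,0],[0,0,0]],[40,[1,0,0],[0,0,0]],[40,[1,0,0],[0,0,0]],[40,[0,0,0],[0,0,0]]])

```text
clock: 12.02
eef_pos: [514.2, -192.8, 223.3]
tcp_rot: [2.896, 1.469, -2.596]
contact_force: [0.3, 1.2, -1.7]
opening: 0.566
```

>>> servo_tool(rows=[[40,[2,0,0],[0,0,0]],[40,[2,0,0],[0,0,0]],[40,[2,0,0],[0,0,0]],[40,[2,0,0],[0,0,0]],[40,[2,0,0],[0,0,0]],[40,[0,0,0],[0,0,0]]])

```text
clock: 12.78
eef_pos: [513.3, -193.4, 213.3]
tcp_rot: [2.894, 1.469, -2.598]
contact_force: [-1.0, -0.5, -1.8]
opening: 0.563
```

```bash
python3 - <<'E'
from k import *
p,r,s=tcp();M=p+r.apply(BM);print(p,s['contact_force'],s['wrist_torque'],'mouth',M,'axis',r.apply([1,0,0]))
im,c=snap('scene');u=proj(c,M)[0];o=np.round(u).astype(int)-[40,35];print(u,o)
k=cv2.resize(im[o[1]:o[1]+75,o[0]:o[0]+80],(640,600),interpolation=cv2.INTER_CUBIC)
cv2.imwrite('pics/h3.png',k)
E
```

```text
[ 513.3219661  -193.3580626   213.27850404] [-1.02716288 -0.48474339 -1.84310796] [-0.48148489  0.5279764   0.02047548] mouth [ 495.19008801 -208.49024028  124.19196075] axis [-0.08710806 -0.05264781 -0.99480671]
[200.23524253 245.97875961] [160 211]
```

View pics/h3.png

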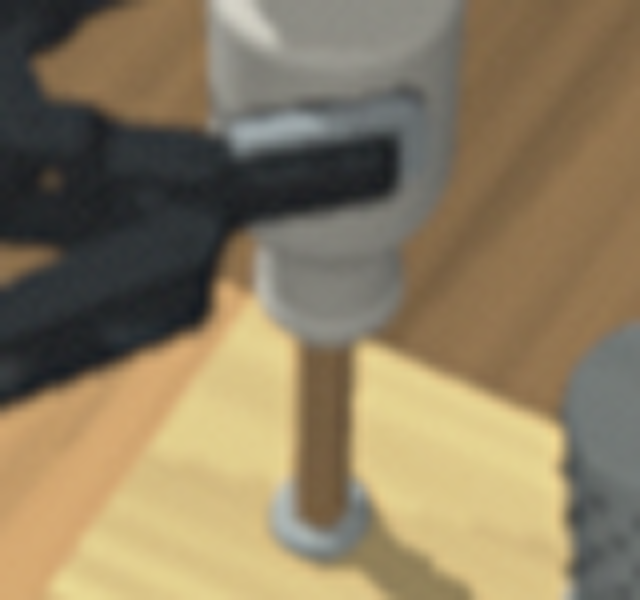

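>>> servo_tool(rows=[[40,[4,0,0],[0,0,0]],[40,[4,0,0],[0,0,0]],[40,[4,0,0],[0,0,0]],[40,[4,0,0],[0,0,0]],[40,[4,0,0],[0,0,0]],[40,[4,0,0],[0,0,0]],[40,[0,0,0],[0,0,0]]])

```text
clock: 13.7
eef_pos: [511.2, -194.6, 189.3]
tcp_rot: [2.892, 1.469, -2.6]
contact_force: [-0.3, 0.0, -1.4]
opening: 0.565
```

>>> servo_tool(rows=[[40,[4,0,0],[0,0,0]],[40,[4,0,0],[0,0,0]],[40,[4,0,0],[0,0,0]],[40,[4,0,0],[0,0,0]],[40,[4,0,0],[0,0,0]],[40,[4,0,0],[0,0,0]],[40,[0,0,0],[0,0,0]]])

```text
clock: 14.58
eef_pos: [509.1, -195.8, 165.4]
tcp_rot: [2.892, 1.469, -2.601]
contact_force: [0.2, 0.0, -0.6]
opening: 0.563
```

>>> servo_tool(rows=[[40,[4,0,0],[0,0,0]],[40,[4,0,0],[0,0,0]],[40,[4,0,0],[0,0,0]],[40,[4,0,0],[0,0,0]],[40,[4,0,0],[0,0,0]],[40,[4,0,0],[0,0,0]],[40,[0,0,0],[0,0,0]]])

```text
clock: 15.45
eef_pos: [507.0, -197.1, 141.5]
tcp_rot: [2.892, 1.469, -2.6]
contact_force: [0.6, 0.0, -0.7]
opening: 0.563
```

```bash
python3 - <<'E'
from k import *
p,r,s=tcp();M=p+r.apply(BM);print(p,s['contact_force'],s['wrist_torque'],'mouth',M,'axis',r.apply([1,0,0]),s['clock'])
E
```

```text
[ 507.02716021 -197.10755641  141.51115108] [ 0.56607916  0.01088333 -0.68396895] [-0.49906515  0.45618785  0.00242318] mouth [ 488.88513463 -212.2215879    52.42359326] axis [-0.08722814 -0.05243847 -0.99480725] 15.45
```

Contact-free so far, with about 22 mm to go. I'll do most of that, then creep until it touches.

>>> servo_tool(rows=[[40,[4,0,0],[0,0,0]],[40,[4,0,0],[0,0,0]],[40,[4,0,0],[0,0,0]],[40,[3,0,0],[0,0,0]],[40,[1,0,0],[0,0,0]],[40,[1,0,0],[0,0,0]],[40,[0,0,0],[0,0,0]]])

```text
clock: 16.32
eef_pos: [505.6, -198.1, 124.9]
tcp_rot: [2.897, 1.469, -2.595]
contact_force: [-0.4, -0.0, -1.6]
opening: 0.563
```

>>> servo_tool(rows=[[40,[1,0,0],[0,0,0]],[40,[1,0,0],[0,0,0]],[40,[0,0,0],[0,0,0]]])

```text
clock: 16.7
eef_pos: [505.4, -198.2, 122.9]
tcp_rot: [2.897, 1.469, -2.596]
contact_force: [-0.3, 0.1, -1.6]
opening: 0.564
```

>>> servo_tool(rows=[[40,[1,0,0],[0,0,0]],[40,[1,0,0],[0,0,0]],[40,[0,0,0],[0,0,0]]])

```text
clock: 17.08
eef_pos: [505.2, -198.3, 120.8]
tcp_rot: [2.896, 1.469, -2.596]
contact_force: [-0.5, -0.2, -1.3]
opening: 0.565
```

>>> servo_tool(rows=[[40,[0.5,0,0],[0,0,0]],[40,[0.5,0,0],[0,0,0]],[40,[0,0,0],[0,0,0]]])

```text
clock: 17.45
eef_pos: [505.2, -198.3, 120.5]
tcp_rot: [2.897, 1.47, -2.596]
contact_force: [0.2, 0.1, 4.7]
opening: 0.563
```

>>> servo_tool(rows=[[40,[0.5,0,0],[0,0,0]],[40,[0.5,0,0],[0,0,0]],[40,[0,0,0],[0,0,0]]])

```text
clock: 17.82
eef_pos: [505.3, -198.4, 120.4]
tcp_rot: [2.896, 1.472, -2.596]
contact_force: [-0.3, 0.8, 9.8]
opening: 0.566
```

>>> servo_tool(rows=[[40,[0.5,0,0],[0,0,0]],[40,[0.5,0,0],[0,0,0]],[40,[0,0,0],[0,0,0]]])

```text
clock: 18.2
eef_pos: [505.3, -198.4, 120.3]
tcp_rot: [2.895, 1.474, -2.597]
contact_force: [0.3, 0.4, 14.3]
opening: 0.567
```

Firm bottom contact at the expected height (mouth about 31 mm, home 30). I'll relieve the load, look and then release.

>>> servo_tool(rows=[[40,[-1,0,0],[0,0,0]],[40,[-0.8,0,0],[0,0,0]],[40,[0,0,0],[0,0,0]]])

```text
clock: 18.58
eef_pos: [505.2, -198.3, 120.4]
tcp_rot: [2.898, 1.47, -2.594]
contact_force: [0.0, 0.5, 5.9]
opening: 0.565
```

```bash
python3 - <<'E'
from k import *
p,r,s=tcp();M=p+r.apply(BM);print(p,s['contact_force'],'mouth',M)
im,c=snap('scene');u=proj(c,M)[0];o=np.round(u).astype(int)-[45,60];print(u,o)
cv2.imwrite('pics/h4.png',cv2.resize(im[o[1]:o[1]+90,o[0]:o[0]+120],(800,600),interpolation=cv2.INTER_CUBIC))
E
```

```text
[ 505.24184576 -198.33617765  120.41230819] [0.01739366 0.50728284 5.93047264] mouth [ 487.23005647 -213.43372077   31.2955329 ]
[199.6452661  272.53057139] [155 213]
```

View pics/h4.png

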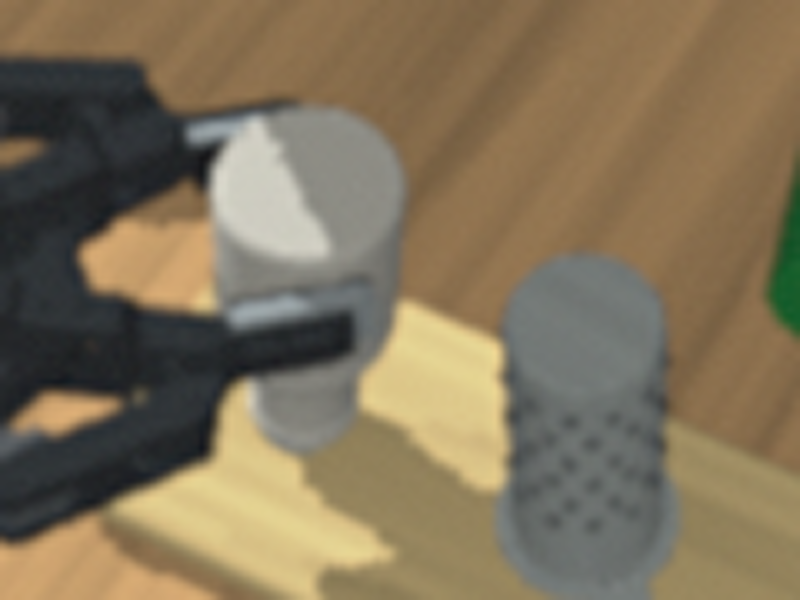

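The bottle is fully down over the peg and clear of the infuser. I'll relieve the last of the load and open the jaws.

>>> servo_tool(rows=[[40,[-0.7,0,0],[0,0,0]],[40,[0,0,0],[0,0,0]],[62,[0,0,0],[0,0,0]],[66,[0,0,0],[0,0,0]],[66,[0,0,0],[0,0,0]],[66,[0,0,0],[0,0,0]]], force=25)

```text
clock: 19.38
eef_pos: [505.2, -198.3, 120.3]
tcp_rot: [2.897, 1.469, -2.595]
contact_force: [-0.5, -0.2, 0.5]
opening: 0.771
```

>>> servo_tool(rows=[[66,[0,0,-5],[0,0,0]],[66,[0,0,-10],[0,0,0]],[66,[0,0,-20],[0,0,0]],[66,[0,0,-30],[0,0,0]],[66,[0,0,-30],[0,0,0]],[66,[-10,0,-30],[0,0,0]],[66,[0,0,0],[0,0,0]],[66,[0,0,0],[0,0,0]]])

```text
clock: 20.38
eef_pos: [418.3, -286.6, 142.6]
tcp_rot: [2.897, 1.469, -2.597]
contact_force: [-0.6, 0.1, 0.6]
opening: 0.771
```

```bash
python3 - <<'E'
from k import *
p,r,s=tcp();print(p,s['contact_force'],s['clock'],s['opening'])
im,c=snap('scene');o=[120,200]
for t in ('twin_mid','cup','infuser_mid'):
    for b in boxes_of('scene',t)[:2]: print(t,round(b['conf'],2),np.round(c2w(c,b['centre'])))
cv2.imwrite('pics/h5.png',cv2.resize(im[180:330,130:330],(800,600),interpolation=cv2.INTER_CUBIC))
E
```

```text
[ 418.33585104 -286.59593614  142.61271514] [-0.58622213  0.10679641  0.58948279] 20.375 0.7710358582430978
twin_mid 0.72 [ 680. -217.  146.]
cup 0.59 [626. 164.  68.]
```

View pics/h5.png

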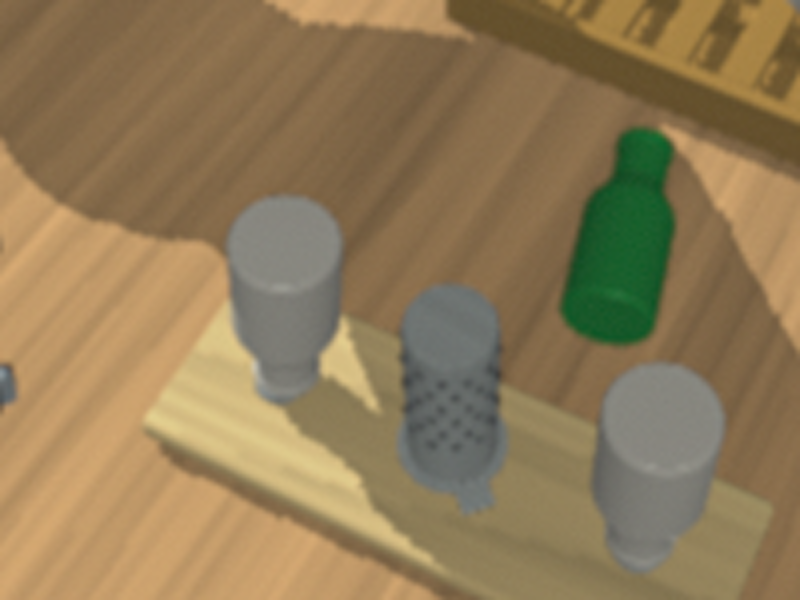

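The bottle hangs on the peg at the same height as its twin. The gripper is clear, and the infuser and twin have not moved.

```bash
python3 -c "
from rig import sign_off; print(sign_off())"
```

```text
the job is handed in; nothing more can be done
None
```

The cream bottle now hangs mouth down on the rack's empty peg, fully home, and the job is handed in. The clock read about 20.4 s at hand-in, against the 67 s limit.

- **Grasp and turn:** I took the bottle by its body, about 24 mm from the foot, and turned it upside down in the air.
- **Insertion:** I tilted the bottle to match the peg's lean of about 6° and lowered it slowly. I felt nothing beyond sensor noise (about 1 N) until the inside bottom met the tip. There the reading went from about −1.3 N to +4.7 N, and to 14 N on two further half-millimetre steps.
- **Home check:** By calculation the mouth was at about 31 mm above the table at that contact, where home is 30 mm. I then eased most of the load off before opening the jaws.
- **Last look:** The bottle hangs level with its twin, the gripper is about 12 cm away, and the force reading is back to noise. The twin and infuser look untouched in the picture.
- **What disagreed:** In the last check the network did not find the infuser. It placed the cup about 15 to 20 mm from its earlier readings, at low confidence and from a different camera. The arm never came near the cup after the lift, but I did not look at it again.

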